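# Advance the focus gauge's counter lever, then hold its target rod at the length mark

### The job

Register a new reading on the focus gauge: swing the sprung advance lever on top of its housing all the way to its stop, then let go so that it springs right back. Then take the upright post of the telescoping target rod and pull the rod out against its spring until its needle stands level with the pointed length mark on the rule, and finish still gripping the post and holding it there at rest. Do not shift the length mark or disturb the things lying round about.

Things in the scene. Friction and masses are not known exactly. Their poses are not given: they have to be found in the camera images.
- focus_gauge: The gauge, fixed. Base plate, local x -60..60, y -155..130, 8 mm high; grey housing x -44..44, y 1..123, top at z 56 mm; fixed tube on x 0, z 35 out to y -16; rule with black graduations x -50..-34, y -151..-1, top z 18 mm. Origin: underside of the base, below the rod's line, by the housing's right side; z up, local -y is the way the rod is pulled (roughly to the robot's right), -x faces the robot.
- target_rod (a joint): How far the telescoping rod is pulled out, m: 0 is home, grows along the gauge's local -y, end stop at 0.09. Its spring pulls it back with about 2.3 N at home and 45 N/m more as it is pulled (about 6 N at 0.08).
- target_grip (a point): Grip point on the upright round black post at the rod's outer end: 16 mm in diameter, top at z 98 mm, this point 18 mm lower (z 80 mm); grip it from above. The horizontal rod under it (z 35 mm) and the middle tube beside it stay below z 46 mm. The post is fixed to the rod, stays upright and at home stands 46 mm from the housing (local y -45 mm).
- needle_tip (a point): Tip of the rod's thin needle, 3 mm wide, at z 25 mm; it sticks out from the foot of the post towards local -x (27 mm from the post's axis), level with the post's axis in local y, and moves with the rod.
- length_mark (a joint): Setting of the length mark along the rule, m: equals the value of joint target_rod at which needle and mark are level. It slides only stiffly and is to be left where it is.
- mark_tip (a point): Pointed tip of the length mark, a small black slider 22 x 12 x 9 mm with a thumb screw (top at z 34 mm) on the rule; the tip points to local +x towards the needle's path, at z 24 mm. Axes as those of the gauge.
- advance_lever (a joint): Angle of the sprung advance lever, rad: 0 at rest, grows anticlockwise seen from above to the stop at 1.2. A spring returns it when let go; at the peg it takes about 0.8 N at the start and 2.5 N at the stop.
- lever_peg (a point): Point on the upright round black peg at the lever's end: 13 mm in diameter, free from z 67 mm to its top at z 101 mm, this point at z 88 mm. Grip it from above or push it sideways. It runs on a circle of radius 58 mm about point lever_pivot.
- lever_pivot (a point): Point on the lever's vertical hinge axis, at the height of point lever_peg; fixed on the gauge.
- lens_tray_0: Bystander, to be left alone: small open blue lens box, 35 x 58 x 24 mm. Origin at the centre of its underside.
- lens_tray_1: Bystander, to be left alone: small open blue lens box, 35 x 58 x 24 mm. Origin at the centre of its underside.
- lens_block_0: Bystander, to be left alone: dark red spool-shaped lens block, 24 mm across, 18 mm high. Origin at the centre of its underside.
- lens_blank_0: Bystander, to be left alone: clear round lens blank lying flat, 66 mm across, 9 mm high. Origin at the centre of its underside.
- marker_pink: Bystander, to be left alone: marker pen lying down, 112 mm long. Origin at the centre of its underside.
- pliers_1: Bystander, to be left alone: small pliers lying flat, 136 mm long. Origin at the centre of its underside.

How it is judged:
By the outcome, as a careful person would: the job done as asked, in the order asked, and still so for the second after the job is handed in, while the arm keeps its last pose, push and grip.
It also fails if it takes over 54 s, if anything falls off the work surface, if the arm or the gripper's body presses on something with over 40 N, if the wrist force passes 120 N, or if a joint passes its speed limit or range.

### The arm

A 7-joint arm with a two-finger parallel gripper is mounted at the origin on a cart in front of the work surface, level with it; the furniture and walls round the work are solid. World frame = base frame: x ahead of the robot, y to its left, z up, the work surface at z = 0. Lengths are in mm, angles in rad, forces in N, time in s.
With the tool pointing down it reaches from about 425 to 825 mm from the base axis. Payload 3.6 kg.
Tool frame: the origin (TCP) lies midway between the tips of the shut fingers; the grasp point (between the pads) lies 19 mm behind it; z points along the fingers, y is the direction in which the jaws open and shut (so a half turn about z gives the same grasp; the last joint's range is limited). The gripper opens to 85 mm and grips with 20 to 120 N. Pads are 22 mm wide; open, the fingers measure 114 mm over their backs; the gripper's body (76 mm by 85 mm) begins 54 mm behind the grasp point. The pads swing forward as they close: fully open they stand 13 mm farther back than shut.
Start: joints at [1.105, 0.615, -0.013, 1.423, 0.008, 1.103, -0.04], TCP at [276.75, -588.109, 231.297] pointing down, gripper open.
Joint ranges: [-3.12, 3.12], [-0.3, 2.06], [-1.34, 1.32], [0.26, 2.42], [-1.36, 4.5], [0.01, 1.98], [-2.84, 2.84]. Speed limits (rad/s): [2.79, 2.79, 3.14, 3.14, 3.14, 3.14, 3.14].

### API

Orientations are given as a unit quaternion [w, x, y, z].
In Python, from station import manip gives the robot as it stands. The module is installed in compiled form; this text tells all that it offers.
- The arm moves only by the tool jog_arm, never from a script. Its argument "increments" is a list that holds one entry, the list of rows, each a list of 7 numbers: the gripper's target within -1 to 1 (shut at 1, half-way at 0, fully open at -1), then the shift along the tool's x, y, z in mm, then the turn, a rotation vector about the tool's x, y, z in degrees. In form: [[[jaw, tx, ty, tz, ax, ay, az], ...]]. A call has 1 to 8 rows; each row is the pose to reach, as a shift and turn from the pose commanded when the call began, along the tool's axes at that moment; what a row does not reach only later rows make up. A row lasts 1/8 s, in which the tool goes at most 62.5 mm and 10.7 degrees, less where a joint would pass 70% of its speed; a pose out of reach is approached as far as the arm can. A call with a gripper value outside its range is refused whole. The fingers move at their own pace and stop on an object; the grip force is fixed at half the most. Time passes only in rows, so rows that repeat a pose let the fingers close. It gives the time, the measured TCP pose, the force and the opening at its end, in the units of the state.
- manip.get_obs(): the state, without advancing time (a new reading comes with each control period).
- manip.snapshot(name): name is "scene" or "top" or "wrist"; returns a dict with "pixels" (384x512x3 uint8, red, green, blue), "vertical_fov" (degrees; the focal length in pixels is half the picture's height over the tangent of half this angle, whatever the lens; pixels are square), "cx", "cy" (the principal point, pixels), "xyz" and "attitude" of the camera in the world. Camera axes: x right, y up, looking along -z (the intrinsics and any distortion apply to the point x, -y, -z); pixel columns grow to the right and rows downward; lengths in mm; the calibration is good to about 2 mm. The wrist camera is an equidistant fisheye: a pixel r from the principal point sees the ray r / f radians off the axis. A picture is of the moment at which its call begins. There is no depth.
- manip.close_job(): hands the job in, once; it reports no verdict.
The state is a dict: "time_s": time; "joint_pos": joint angles; "dq": joint speeds; "tau": joint torques, N m; "ee_pos": TCP position; "orientation": TCP orientation; "wrist_force": force on the tool from outside, world axes, zero at the start; "wrist_torque": the same for the moment, N m; "width": opening from 0.0 (shut) to 1.0 (fully open).
Only numpy, scipy, OpenCV 4.12 (cv2) and the standard library are available. Lean on these libraries where they do the work, as an engineer would, in place of code of your own. Each camera call takes 0.05 s, during which the arm holds its last target.

## Working session

There is one attempt and no reset: what is moved stays moved. The work goes in short steps, Python scripts to look and compute and a tool call to move; the robot and the scene stay as the last step left them, time stands still between calls to the robot, and variables do not carry over. Pictures are saved under pics/ and viewed, and the job is handed in when it is done.

Besides the shell and the picture viewer there is one more tool, called after "Emit:" by a JSON object that holds its "method" and its "body". jog_arm: Moves the arm, as the interface text tells. Its arguments: {"type":"object","properties":{"increments":{"type":"array"}},"required":["increments"]}

```bash
mkdir -p pics; cat > h.py <<'E'
import numpy as np,cv2,json,pickle
from scipy.spatial.transform import Rotation as R
def rot(q): return R.from_quat([q[1],q[2],q[3],q[0]]).as_matrix()
def snap(n,fn):
    from station import manip
    s=manip.snapshot(n); cv2.imwrite('pics/'+fn+'.png',cv2.cvtColor(s['pixels'],cv2.COLOR_RGB2BGR))
    pickle.dump(s,open('pics/'+fn+'.pkl','wb')); return s
def load(fn): return pickle.load(open('pics/'+fn+'.pkl','rb'))
def ray(s,u,v,fish=False):
    f=s['pixels'].shape[0]/2/np.tan(np.radians(s['vertical_fov'])/2)
    x=(u-s['cx']);y=(v-s['cy'])
    if fish:
        r=np.hypot(x,y);t=r/f;d=np.array([np.sin(t)*x/r,-np.sin(t)*y/r,-np.cos(t)])
    else: d=np.array([x/f,-y/f,-1.])
    d=rot(s['attitude'])@d
    return np.array(s['xyz'],float),d/np.linalg.norm(d)
def onz(s,u,v,z,fish=False):
    o,d=ray(s,u,v,fish); return o+d*(z-o[2])/d[2]
def proj(s,p,fish=False):
    f=s['pixels'].shape[0]/2/np.tan(np.radians(s['vertical_fov'])/2)
    c=rot(s['attitude']).T@(np.array(p,float)-np.array(s['xyz'],float))
    x,y,z=c[0],-c[1],-c[2]
    if fish:
        r=np.hypot(x,y);t=np.arctan2(r,z);return s['cx']+f*t*x/r,s['cy']+f*t*y/r
    return s['cx']+f*x/z,s['cy']+f*y/z
def tri(s1,p1,s2,p2):
    o1,d1=ray(s1,*p1);o2,d2=ray(s2,*p2)
    A=np.c_[d1,-d2];t=np.linalg.lstsq(A,o2-o1,rcond=None)[0]
    a=o1+t[0]*d1;b=o2+t[1]*d2;return (a+b)/2,np.linalg.norm(a-b)
E
python3 - <<'E'
from h import *
from station import manip
for n in ['scene','top','wrist']:
    s=snap(n,n+'0'); print(n,{k:v for k,v in s.items() if k!='pixels'})
print(manip.get_obs())
for n in ['scene','top']:
    im=cv2.imread(f'pics/{n}0.png'); cv2.imwrite(f'pics/{n}0b.png',cv2.resize(im,(800,600),interpolation=cv2.INTER_CUBIC))
E
```

```text
scene {'vertical_fov': 56.373696054429864, 'cx': 253.2840244481346, 'cy': 194.58303675986903, 'xyz': array([  89.77427888,  694.80199021, 1058.78890295]), 'attitude': array([-0.24212305, -0.08567462,  0.3510264 ,  0.90045364])}
top {'vertical_fov': 55.237643435253574, 'cx': 251.1945771687036, 'cy': 188.96643702491744, 'xyz': array([ 425.80004651,  -68.18824513, 1576.34646711]), 'attitude': array([ 0.70911061,  0.02152676, -0.02846911, -0.70419333])}
wrist {'vertical_fov': 65.70646984690485, 'cx': 264.6407526164334, 'cy': 193.79245441985563, 'xyz': array([ 336.4715882 , -559.16398857,  373.32627127]), 'attitude': array([ 0.83717386, -0.11143508,  0.0716323 , -0.53065146])}
{'time_s': 0.15, 'joint_pos': array([ 1.10455837,  0.61570835, -0.01262658,  1.4245699 ,  0.00810557,
        1.10340053, -0.04041173]), 'dq': array([ 0.00163316, -0.00307438,  0.0009238 , -0.00359644, -0.00075433,
        0.00014436, -0.000513  ]), 'tau': array([ 9.70749461e-04, -4.69659162e+01,  2.59837490e-01, -1.71248549e+01,
        1.00513277e-02,  7.18557640e-03, -1.24955943e-05]), 'ee_pos': array([ 276.46631503, -587.60744554,  230.38395839]), 'orientation': array([-9.91412387e-04,  9.75918629e-01,  2.18132515e-01, -2.31238075e-04]), 'wrist_force': array([0.83170277, 0.78569685, 0.34412217]), 'wrist_torque': array([0.00767353, 0.06268371, 0.02408801]), 'width': 1.0002859301126035}
```

View pics/scene0b.png

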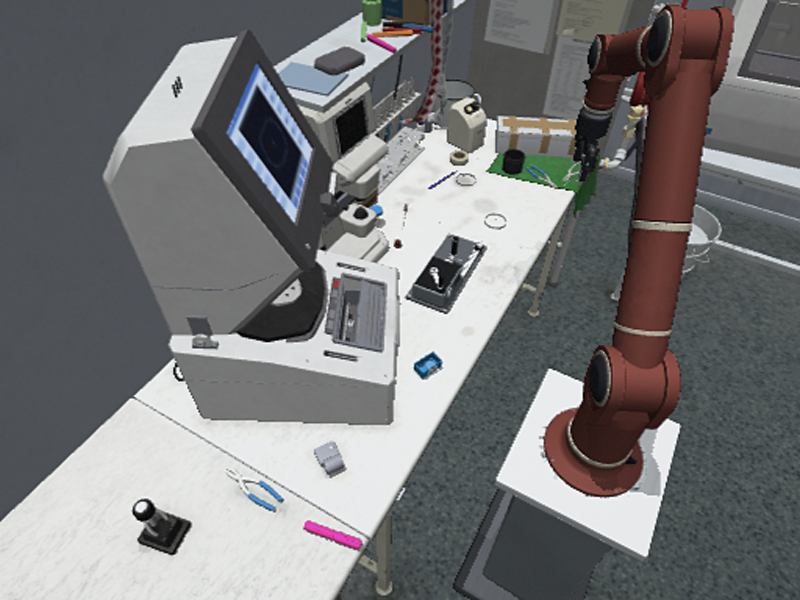

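View pics/top0b.png

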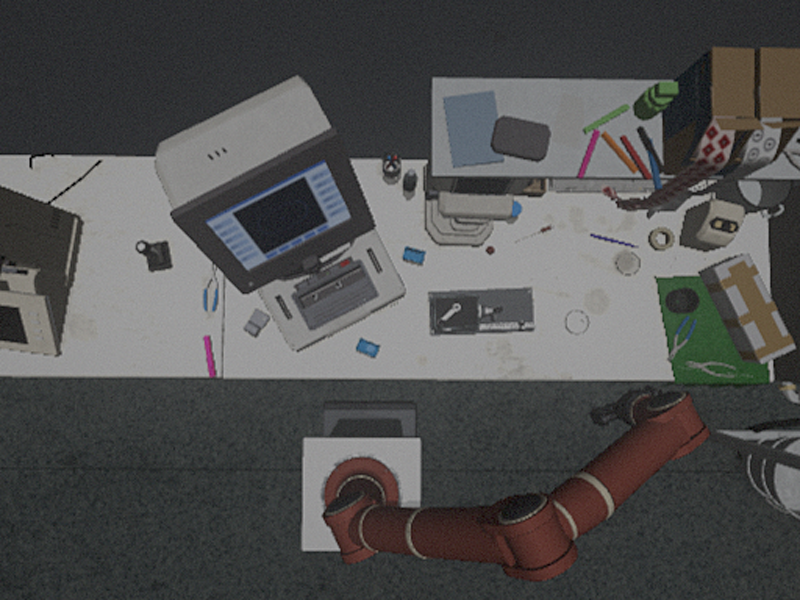

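View pics/wrist0.png

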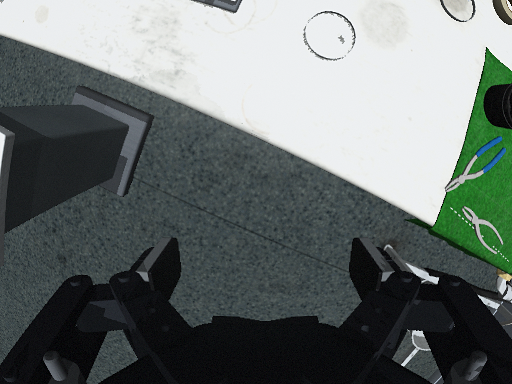

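The gauge is at about (482,312) in the enlarged top view and (448,270) in the enlarged scene view. The wrist camera doesn't see it yet. I'll zoom in.

```bash
python3 - <<'E'
from h import *
a=cv2.imread('pics/top0.png')[180:220,268:348]
b=cv2.imread('pics/scene0.png')[145:201,255:319]
cv2.imwrite('pics/ztop0.png',cv2.resize(a,None,fx=10,fy=10,interpolation=cv2.INTER_CUBIC))
cv2.imwrite('pics/zsc0.png',cv2.resize(b,None,fx=10,fy=10,interpolation=cv2.INTER_CUBIC))
E
```

```text
(no output)
```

View pics/ztop0.png

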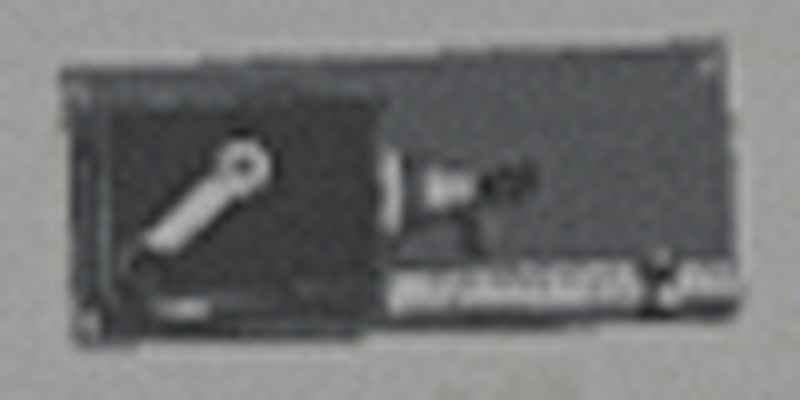

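View pics/zsc0.png

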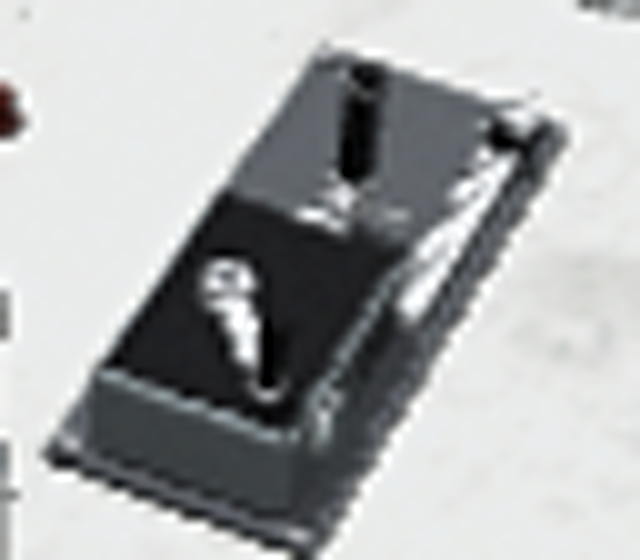

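```bash
python3 - <<'E'
from h import *
t=load('top0');s=load('scene0')
U=lambda x,y:((x+.5)/10-.5+268,(y+.5)/10-.5+180)
S=lambda x,y:((x+.5)/10-.5+255,(y+.5)/10-.5+145)
L=np.array([[60,130],[60,-155],[-60,-155],[-60,130]])
def fit(P):
    P=np.array(P)[:,:2];lc=L.mean(0);pc=P.mean(0);a=L-lc;b=P-pc
    yaw=np.arctan2((a[:,0]*b[:,1]-a[:,1]*b[:,0]).sum(),(a*b).sum())
    Rm=np.array([[np.cos(yaw),-np.sin(yaw)],[np.sin(yaw),np.cos(yaw)]])
    o=pc-Rm@lc; print('yaw',yaw,'o',o,'res',(P-(L@Rm.T+o)).round(1).tolist()); return Rm,o
C=[(65,70),(725,42),(740,320),(85,345)]
Rm,o=fit([onz(t,*U(*c),8) for c in C])
C2=[(325,40),(572,125),(315,560),(45,455)] # scene: far? 
# scene: (325,40)=(60,-155);(572,125)=(-60,-155);(315,560)=(-60,130);(45,455)=(60,130)
fit([onz(s,*S(*c),8) for c in [(45,455),(325,40),(572,125),(315,560)]])
inv=lambda p:Rm.T@(np.array(p)[:2]-o)
for n,c,z in [('pivot',(243,165),70),('pegtop',(140,262),101),('posttop',(517,180),98),('mark',(657,270),24)]:
    p=onz(t,*U(*c),z);print(n,p.round(1),inv(p).round(1))
for n,c,z in [('pivot',(228,278),70),('pegtop',(265,388),101),('posttop',(368,75),98),('mark',(505,135),24)]:
    p=onz(s,*S(*c),z);print('S',n,p.round(1),inv(p).round(1))
E
```

```text
yaw 0.04902604392140817 o [ 495.31011559 -314.17069942] res [[-0.8, 0.2], [-0.6, 0.9], [-0.0, 1.6], [1.4, -2.7]]
yaw 0.052026834334605976 o [ 491.17073131 -312.09638864] res [[-1.1, 0.8], [0.1, -2.6], [0.9, -0.5], [0.2, 2.3]]
pivot [ 504.6 -250.1   70. ] [12.4 63.5]
pegtop [ 463.6 -204.8  101. ] [-26.3 110.7]
posttop [ 497.8 -357.5   98. ] [  0.4 -43.4]
mark [ 463.7 -431.2   24. ] [ -37.3 -115.3]
S pivot [ 500.7 -247.8   70. ] [ 8.7 66. ]
S pegtop [ 449.1 -172.8  101. ] [-39.3 143.5]
S posttop [ 494.2 -356.2   98. ] [ -3.1 -41.9]
S mark [ 457.2 -431.9   24. ] [ -43.8 -115.7]
```

```bash
cat >> h.py <<'E'
def plan(target,yaw_deg,obs=None):
    """shift in tool axes and world-yaw turn needed for tool x to point at yaw (tool down)"""
    from station import manip
    o=obs or manip.get_obs(); Rt=rot(o['orientation']); 
    sh=Rt.T@(np.array(target,float)-o['ee_pos'])
    c,s_=np.cos(np.radians(yaw_deg)),np.sin(np.radians(yaw_deg))
    Rg=np.array([[c,s_,0],[s_,-c,0],[0,0,-1.]])
    return sh.round(1),np.degrees(R.from_matrix(Rt.T@Rg).as_rotvec()).round(1)
E
python3 - <<'E'
from h import *
s=load('wrist0')
print('axis',rot(s['attitude'])@[0,0,-1], 'tcp pix',proj(s,[276.5,-587.6,230.4],True))
print(plan([400,-320,240],3), plan([400,-320,290],3))
# predicted pixels in view pose
o={'p':np.array([276.5,-587.6,230.4])}
from station import manip
ob=manip.get_obs();Rt=rot(ob['orientation'])
cam=Rt.T@(s['xyz']-ob['ee_pos']);A=Rt.T@rot(s['attitude'])
print('cam in tool',cam)
yaw=np.radians(3);c,si=np.cos(yaw),np.sin(yaw);Rg=np.array([[c,si,0],[si,-c,0],[0,0,-1]])
for T in ([400,-320,240],[400,-320,290],[420,-320,290]):
    s2=dict(s);s2['xyz']=np.array(T)+Rg@cam;q=R.from_matrix(Rg@A).as_quat();s2['attitude']=[q[3],*q[:3]]
    print(T,[np.round(proj(s2,p,True)) for p in ([450,-189,0],[565,-182,0],[560,-465,0],[440,-465,0],[464,-205,101],[464,-431,24],[468,-359,25])])
E
```

```text
axis [-0.23820374 -0.1105575  -0.96490208] tcp pix (np.float64(265.35513144522946), np.float64(244.04653163466887))
(array([ 225.7, -189.6,   -9.2]), array([-0.1,  0. , 22.2])) (array([ 225.7, -189.7,  -59.2]), array([-0.1,  0. , 22.2]))
cam in tool [  66.40233506   -0.47987627 -142.94288188]
[400, -320, 240] [array([168., 125.]), array([167.,  40.]), array([380.,  56.]), array([374., 144.]), array([152., 115.]), array([357., 124.]), array([300., 116.])]
[400, -320, 290] [array([178., 123.]), array([177.,  48.]), array([368.,  62.]), array([362., 140.]), array([167., 114.]), array([347., 123.]), array([296., 116.])]
[420, -320, 290] [array([178., 137.]), array([177.,  61.]), array([367.,  75.]), array([361., 153.]), array([167., 132.]), array([345., 137.]), array([295., 130.])]
```

Emit:
{"method": "jog_arm", "body": {"increments": [[[-1,45,-38,-2,0,0,6],[-1,90,-76,-4,0,0,12],[-1,135,-114,-6,0,0,18],[-1,180,-152,-8,0,0,22.2],[-1,225.7,-189.6,-9,0,0,22.2],[-1,225.7,-189.6,-9,0,0,22.2],[-1,225.7,-189.6,-9,0,0,22.2]]]}}

```text
time_s: 1.02
ee_pos: [399.8, -320.9, 240.3]
orientation: [0.0, 1.0, 0.026, -0.0]
wrist_force: [-0.6, -0.5, 0.2]
width: 1.0
```

```bash
python3 - <<'E'
from h import *
from station import manip
s=snap('wrist','w1');o=manip.get_obs();print(o['ee_pos'],o['orientation'],o['joint_pos'],o['wrist_force'])
im=cv2.imread('pics/w1.png')[0:200,120:420];cv2.imwrite('pics/w1z.png',cv2.resize(im,None,fx=2.6,fy=2.6,interpolation=cv2.INTER_CUBIC))
E
```

```text
[ 399.34727895 -321.78067245  240.22821146] [ 4.10573897e-04  9.99683799e-01  2.51392281e-02 -3.90875933e-04] [ 0.59084702  0.3928143   0.06242752  1.80443578 -0.02806886  0.94531736
 -0.85554277] [-1.67630772 -0.48116943  0.35372891]
```

View pics/w1z.png

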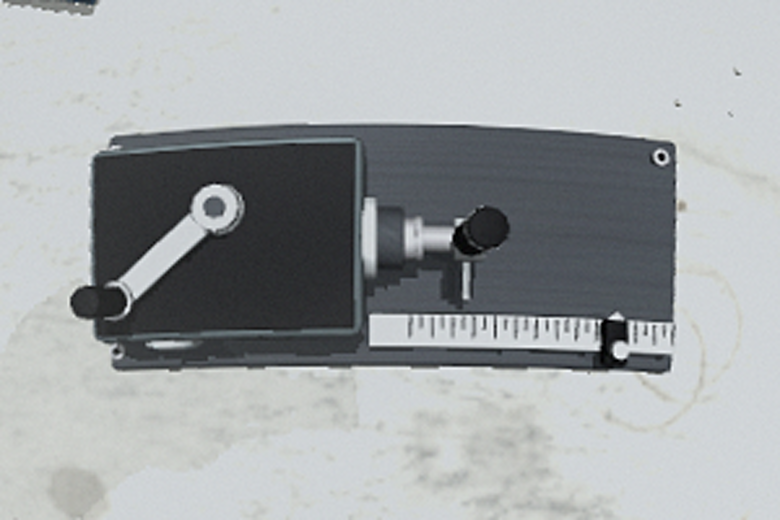

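Clear view. In the zoomed picture the peg top is at (86,302), the pivot at (215,208), the post top at (489,228), the needle tip at (465,298) and the mark tip at (616,313). Next I'll convert these to positions.

```bash
python3 - <<'E'
from h import *
s=load('w1')
Z=lambda x,y:((x+.5)/2.6-.5+120,(y+.5)/2.6-.5)
P=lambda c,z:onz(s,*Z(*c),z,True)
L=np.array([[60,-155],[-60,-155],[-60,130],[-44,123],[44,1],[44,123],[-44,1]],float)
C=[((676,143),8),((670,372),8),((113,370),8),((97,341),56),((360,139),56),((94,154),56),((358,332),56)]
Q=np.array([P(*c) for c in C])[:,:2]
lc=L.mean(0);pc=Q.mean(0);a=L-lc;b=Q-pc
yaw=np.arctan2((a[:,0]*b[:,1]-a[:,1]*b[:,0]).sum(),(a*b).sum())
Rm=np.array([[np.cos(yaw),-np.sin(yaw)],[np.sin(yaw),np.cos(yaw)]]);o=pc-Rm@lc
print('yaw',yaw,o,(Q-(L@Rm.T+o)).round(1).tolist())
inv=lambda p:Rm.T@(p[:2]-o)
for n,c,z in [('pivot',(215,208),72),('pegtop',(84,302),101),('pegfoot',(113,300),67),('posttop',(489,228),98),('needle',(465,298),25),('mark',(616,313),24),('screw',(620,349),34)]:
    p=P(c,z);print(n,p.round(1),inv(p).round(1))
np.savez('fr.npz',Rm=Rm,o=o,yaw=yaw)
E
```

```text
yaw 0.05094733451118053 [ 493.09214181 -312.17504985] [[-0.9, 0.9], [0.7, 1.8], [0.6, -0.9], [2.0, -3.8], [-2.7, 2.3], [-2.3, -3.6], [2.6, 3.2]]
pivot [ 501.1 -250.4   72. ] [11.1 61.3]
pegtop [ 462.7 -206.5  101. ] [-24.9 107.1]
pegfoot [ 463.1 -206.5   67. ] [-24.6 107.1]
posttop [ 495.2 -356.8   98. ] [ -0.2 -44.6]
needle [ 469.1 -357.8   25. ] [-26.3 -44.4]
mark [ 468.5 -431.    24. ] [ -30.6 -117.4]
screw [ 451.9 -431.3   34. ] [ -47.2 -116.9]
```

```bash
python3 - <<'E'
from h import *
t=load('top0');s=load('scene0')
print(tri(t,(404*.64,292*.64),s,(397*.64,268*.64)))
for z in(0,50,100,150): print(z,onz(t,404*.64,292*.64,z).round(),onz(s,397*.64,268*.64,z).round())
r=load('fr.npz') if 0 else np.load('fr.npz')
piv=np.array([501.1,-250.4]);n=np.array([-.25,-.97])
for d,a in [(29,131.2),(21,131.2),(21,145),(21,160),(21,175),(21,190),(21,196),(21,199.9)]:
    pg=piv+58*np.array([np.cos(np.radians(a)),np.sin(np.radians(a))]);print(a,pg.round(1),(pg-d*n).round(1))
print(plan([470,-178.4,160],-14.5))
E
```

```text
(array([ 532.28157727, -110.41255799,  173.18111934]), np.float64(2.643970883137616))
0 [ 547. -115.    0.] [ 617. -268.    0.]
50 [ 543. -114.   50.] [ 592. -223.   50.]
100 [ 539. -112.  100.] [ 568. -177.  100.]
150 [ 535. -111.  150.] [ 543. -132.  150.]
131.2 [ 462.9 -206.8] [ 470.1 -178.6]
131.2 [ 462.9 -206.8] [ 468.1 -186.4]
145 [ 453.6 -217.1] [ 458.8 -196.8]
160 [ 446.6 -230.6] [ 451.8 -210.2]
175 [ 443.3 -245.3] [ 448.6 -225. ]
190 [ 444.  -260.5] [ 449.2 -240.1]
196 [ 445.3 -266.4] [ 450.6 -246. ]
199.9 [ 446.6 -270.1] [ 451.8 -249.8]
(array([  77.8, -139.7,   80.1]), array([ 0.1,  0. , 17.4]))
```

Emit:
{"method": "jog_arm", "body": {"increments": [[[1,20,-35,20,0,0,6],[1,40,-70,40,0,0,12],[1,60,-105,60,0,0,17.4],[1,79,-142,80,0,0,17.4],[1,79,-142,80,0,0,17.4],[1,79,-142,80,0,0,17.4]]]}}

```text
time_s: 1.82
ee_pos: [471.2, -176.9, 160.3]
orientation: [0.001, 0.992, -0.127, -0.0]
wrist_force: [-0.5, -0.9, 0.5]
width: 0.002
```

```bash
python3 - <<'E'
from h import *
from station import manip
s=snap('wrist','w2');o=manip.get_obs();print(o['ee_pos'],o['orientation'],o['wrist_force'],o['width'])
print(plan([471,-176,76],-14.5))
print(proj(s,[462.9,-206.8,101],True),proj(s,o['ee_pos'],True))
E
```

```text
[ 471.19073493 -177.24832129  160.63870777] [ 8.18008303e-04  9.91851062e-01 -1.27399921e-01  2.50743764e-04] [0.01993226 0.54756926 0.37121287] -0.00225018496251488
(array([-0.6, -1.3, 84.6]), array([ 0.1, -0. , -0.1]))
(np.float64(307.7333898123082), np.float64(209.34446892757222)) (np.float64(265.63367023497904), np.float64(243.71024722398158))
```

View pics/w2.png

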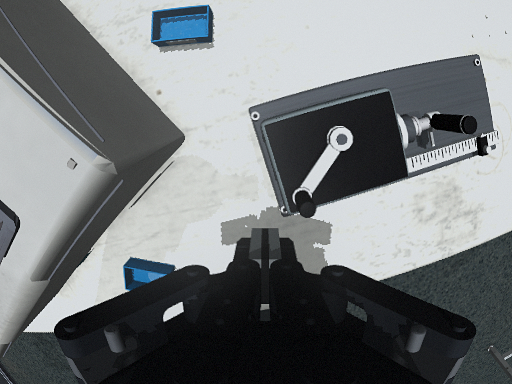

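The shut fingers are at (265,245), and the peg top at (307,209) is where I predicted it. I'll go down beside the peg.

Emit:
{"method": "jog_arm", "body": {"increments": [[[1,0,-1,40,0,0,0],[1,0,-1,84,0,0,0],[1,0,-1,84,0,0,0],[1,0,-1,84,0,0,0]]]}}

```text
time_s: 2.38
ee_pos: [472.7, -175.2, 77.8]
orientation: [0.001, 0.992, -0.126, 0.001]
wrist_force: [-0.3, -0.1, 0.2]
width: -0.001
```

```bash
python3 - <<'E'
from h import *
from station import manip
s=snap('wrist','w3');o=manip.get_obs();print(o['ee_pos'],o['orientation'],o['wrist_force'],o['width'])
for t in [(468.1,-186.4),(458.8,-196.8),(451.8,-210.2),(448.6,-225),(449.2,-240.1),(450.6,-246),(451.8,-249.8),(453.5,-254)]: print(plan([*t,76],-14.5)[0])
E
```

```text
[ 473.07320547 -175.00188059   78.16109796] [ 5.59589657e-04  9.92008758e-01 -1.26154289e-01  1.84558273e-03] [ 0.36645459  0.34166616 -0.21812258] -0.0017858950135414666
[-2.  12.3  2.2]
[-8.4 24.7  2.1]
[-11.8  39.4   2.1]
[-11.2  54.5   2.2]
[-6.8 69.   2.2]
[-4.  74.4  2.2]
[-1.9 77.7  2.2]
[ 0.8 81.4  2.2]
```

View pics/w3.png

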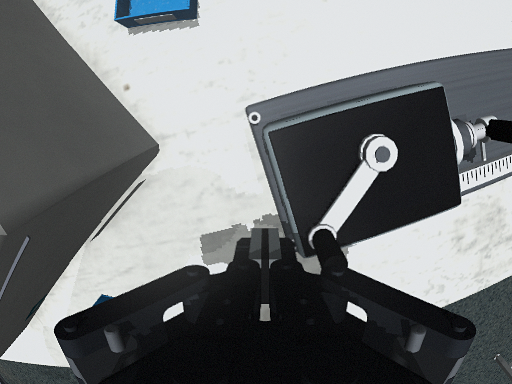

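Emit:
{"method": "jog_arm", "body": {"increments": [[[1,-2,12,1,0,0,0],[1,-5,18,1,0,0,0],[1,-8,25,1,0,0,0],[1,-10,32,1,0,0,0],[1,-12,39,1,0,0,0],[1,-12,47,1,0,0,0],[1,-11,54,1,0,0,0],[1,-11,54,1,0,0,0]]]}}

```text
time_s: 3.42
ee_pos: [447.5, -223.9, 75.1]
orientation: [0.0, 0.992, -0.126, -0.0]
wrist_force: [-0.8, 2.6, 0.3]
width: -0.001
```

```bash
python3 - <<'E'
from h import *
from station import manip
s=snap('wrist','w4');o=manip.get_obs();print(o['ee_pos'],o['orientation'],o['wrist_force'],o['width'])
for t in [(449.2,-240.1),(450.6,-246),(451.8,-249.8),(453.5,-254)]: print(plan([*t,76],-14.5)[0])
E
```

```text
[ 447.65264015 -223.31820936   75.11216497] [-1.06707790e-04  9.92077411e-01 -1.25627747e-01 -2.61914208e-04] [-0.98125661  2.04409615 -0.6843007 ] -0.0030821077499523014
[ 5.7 15.9 -0.9]
[ 8.5 21.2 -0.9]
[10.6 24.6 -0.9]
[13.3 28.3 -0.9]
```

View pics/w4.png

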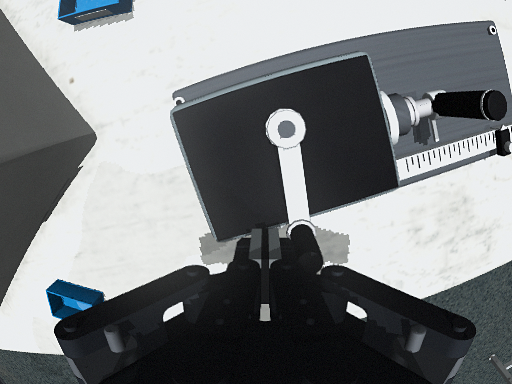

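The lever is moving with the finger. The pivot is at (286,127) and the peg foot at (301,231). I'll carry on to the stop.

Emit:
{"method": "jog_arm", "body": {"increments": [[[1,3,9,0,0,0,0],[1,6,16,0,0,0,0],[1,8,20,0,0,0,0],[1,9,22,0,0,0,0]]]}}

```text
time_s: 3.98
ee_pos: [451.1, -247.0, 75.3]
orientation: [-0.0, 0.992, -0.126, -0.0]
wrist_force: [-1.5, 2.9, -0.4]
width: -0.001
```

Emit:
{"method": "jog_arm", "body": {"increments": [[[1,1,2,0,0,0,0],[1,2,3.5,0,0,0,0],[1,2,3.5,0,0,0,0]]]}}

```text
time_s: 4.35
ee_pos: [452.2, -250.5, 75.3]
orientation: [-0.0, 0.992, -0.125, -0.0]
wrist_force: [-0.9, 2.3, 0.9]
width: -0.0
```

```bash
python3 - <<'E'
from h import *
from station import manip
s=snap('wrist','w5');o=manip.get_obs();print(o['ee_pos'],o['orientation'],o['wrist_force'],o['width'])
E
```

```text
[ 452.17606775 -250.42741989   75.31560403] [-8.49297045e-05  9.92123358e-01 -1.25264652e-01 -3.87306202e-05] [-1.22325636  2.19283374  0.05055059] 0.001239685562299404
```

View pics/w5.png

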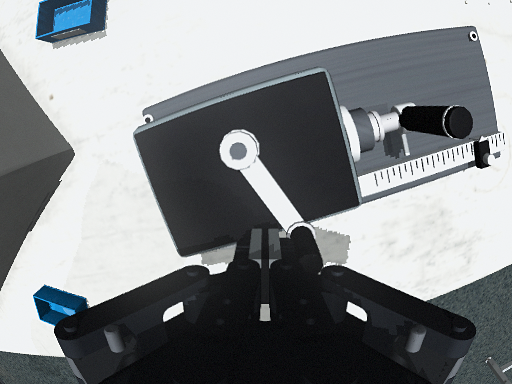

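Emit:
{"method": "jog_arm", "body": {"increments": [[[1,1,2,0,0,0,0],[1,2,4,0,0,0,0],[1,2,4,0,0,0,0]]]}}

```text
time_s: 4.78
ee_pos: [452.3, -251.4, 75.2]
orientation: [-0.003, 0.992, -0.124, -0.002]
wrist_force: [-2.8, 8.4, 5.0]
width: -0.004
```

Emit:
{"method": "jog_arm", "body": {"increments": [[[1,1,1.5,0,0,0,0],[1,1.5,3,0,0,0,0],[1,1.5,3,0,0,0,0]]]}}

```text
time_s: 5.15
ee_pos: [452.3, -251.8, 75.1]
orientation: [-0.005, 0.992, -0.124, -0.003]
wrist_force: [-3.6, 12.5, 7.0]
width: -0.003
```

The force rises from 2 to 14 N with no further motion, so this looks like the stop. I'll check the angle in the image.

```bash
python3 - <<'E'
from h import *
from station import manip
s=snap('wrist','w6');o=manip.get_obs();print(o['ee_pos'],o['wrist_force'])
im=cv2.imread('pics/w6.png')[100:300,130:430];cv2.imwrite('pics/w6z.png',cv2.resize(im,None,fx=2.6,fy=2.6,interpolation=cv2.INTER_CUBIC))
E
```

```text
[ 452.28496647 -251.74889266   75.10729001] [-2.49983265 12.9744159   7.05011352]
```

View pics/w6z.png

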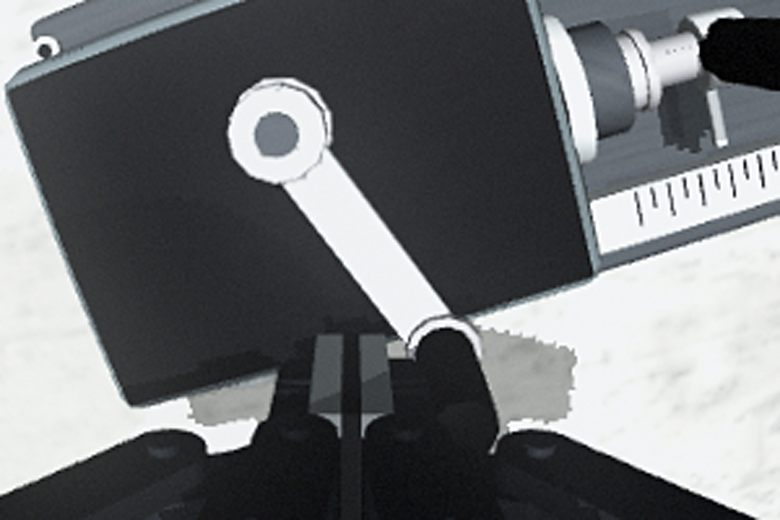

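```bash
python3 - <<'E'
from h import *
s=load('w6');Z=lambda x,y:((x+.5)/2.6-.5+130,(y+.5)/2.6-.5+100)
p=onz(s,*Z(278,130),70,True);q=onz(s,*Z(445,353),67,True);d=q-p
print(p,q,np.hypot(*d[:2]),np.degrees(np.arctan2(d[1],d[0]))%360)
E
```

```text
[ 503.056453 -249.864495   70.      ] [ 448.5147615  -271.23987079   67.        ] 58.580737463392786 201.4006562179962
```

The lever measures 201.4° against 131.2° at rest, so it has swung about 70° and is at its stop. I'll release it by lifting clear.

Emit:
{"method": "jog_arm", "body": {"increments": [[[1,0,-4,-50,0,0,0],[1,0,-4,-110,0,0,0],[1,0,-4,-130,0,0,0],[1,0,-4,-130,0,0,0],[1,0,-4,-130,0,0,0],[1,0,-4,-130,0,0,0]]]}}

```text
time_s: 5.95
ee_pos: [454.1, -254.1, 203.8]
orientation: [-0.0, 0.992, -0.125, -0.001]
wrist_force: [-0.5, 0.5, 0.1]
width: 0.002
```

```bash
python3 - <<'E'
from h import *
from station import manip
s=snap('wrist','w7');o=manip.get_obs();print(o['ee_pos'],o['wrist_force'],o['joint_pos'])
print(plan([495,-356.8,210],183),plan([430,-310,230],-14.5))
E
```

```text
[ 454.21024735 -254.16293059  203.94880768] [ 0.01126092 -0.80625795 -0.39283851] [ 0.40513936  0.44794225  0.09123231  1.83293309 -0.05157117  0.86558949
 -1.3012187 ]
(array([65. , 89.3, -6.3]), array([2.000e-01, 1.000e-01, 1.626e+02])) (array([ -9.6,  60.1, -26.1]), array([-0. ,  0.1,  0.1]))
```

View pics/w7.png

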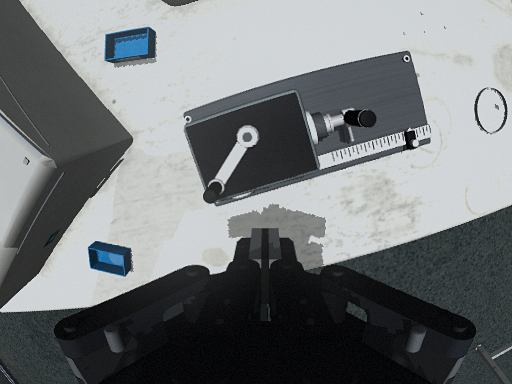

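The lever has sprung back, with the peg foot at (213,183). Next I'll turn the tool so the camera faces the rule from the robot's side, and move above the post.

Emit:
{"method": "jog_arm", "body": {"increments": [[[-1,16,22,-2,0,0,-10],[-1,32,45,-4,0,0,-20],[-1,48,67,-6,0,0,-30],[-1,65,89,-6,0,0,-40],[-1,65,89,-6,0,0,-50],[-1,65,89,-6,0,0,-60],[-1,65,89,-6,0,0,-70],[-1,65,89,-6,0,0,-80]]]}}

```text
time_s: 7.0
ee_pos: [495.2, -356.7, 210.0]
orientation: [-0.001, 0.839, 0.544, -0.0]
wrist_force: [0.0, 0.5, 0.1]
width: 0.999
```

Emit:
{"method": "jog_arm", "body": {"increments": [[[-1,0,0,0,0,0,-10],[-1,0,0,0,0,0,-20],[-1,0,0,0,0,0,-30],[-1,0,0,0,0,0,-40],[-1,0,0,0,0,0,-50],[-1,0,0,0,0,0,-60],[-1,0,0,0,0,0,-70],[-1,0,0,0,0,0,-80]]]}}

```text
time_s: 8.0
ee_pos: [495.2, -356.8, 210.1]
orientation: [-0.001, 0.293, 0.956, 0.0]
wrist_force: [0.5, -0.2, 0.8]
width: 0.997
```

Emit:
{"method": "jog_arm", "body": {"increments": [[[-1,0,0,0,0,0,-10],[-1,0,0,0,0,0,-20],[-1,0,0,0,0,0,-30],[-1,0,0,0,0,0,-37.4],[-1,0,0,0,0,0,-37.4],[-1,0,0,0,0,0,-37.4]]]}}

```text
time_s: 8.75
ee_pos: [495.5, -356.7, 210.7]
orientation: [-0.0, -0.025, 1.0, 0.0]
wrist_force: [0.4, -0.0, 0.7]
width: 1.0
```

```bash
python3 - <<'E'
from h import *
from station import manip
s=snap('wrist','w8');o=manip.get_obs();print(o['ee_pos'],o['orientation'],o['wrist_force'],o['joint_pos'])
print(plan([495,-356.8,160],183))
im=cv2.imread('pics/w8.png');cv2.imwrite('pics/w8b.png',cv2.resize(im,(800,600),interpolation=cv2.INTER_CUBIC))
E
```

```text
[ 495.54400716 -356.70978654  210.92676789] [-2.27534185e-04 -2.54099815e-02  9.99677071e-01  1.87169198e-04] [-0.50405594 -0.14045235  0.19589715] [ 1.05505665  0.69471329 -0.82710796  1.55592917  0.54612016  1.13572702
  1.72979632]
(array([ 0.5, -0.1, 50.9]), array([ 0. , -0. , -0.1]))
```

View pics/w8b.png

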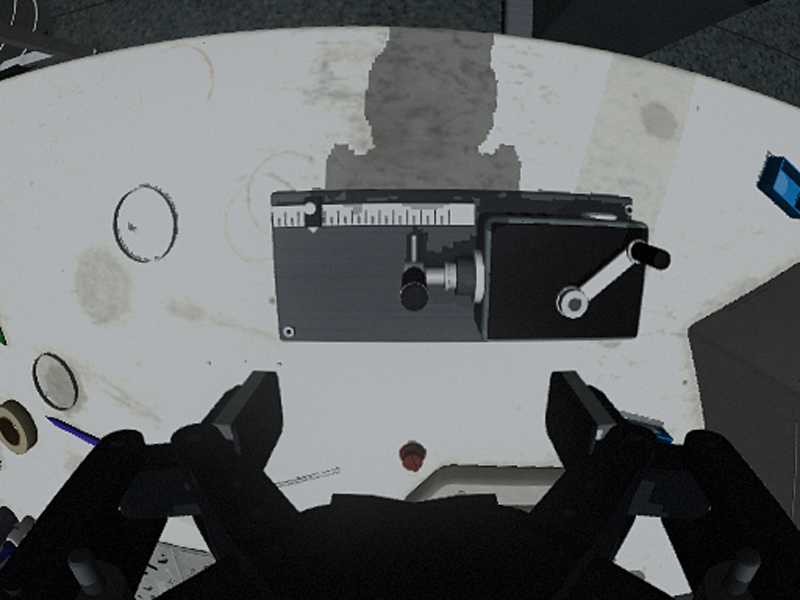

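Good view. The post top is at (414,296), the needle tip at (414,234) and the mark tip at (313,233). The lever is at rest and the surroundings are untouched. I'll measure these again.

```bash
python3 - <<'E'
from h import *
s=load('w8');f=np.load('fr.npz');Rm,o=f['Rm'],f['o']
Z=lambda x,y:((x+.5)/1.5625-.5,(y+.5)/1.5625-.5)
for n,c,z in [('post',(413,298),98),('needle',(414,234),25),('mark',(313,233),24),('pegtop',(656,257),101),('pivot',(572,302),72)]:
    p=onz(s,*Z(*c),z,True);print(n,p.round(1),(Rm.T@(p[:2]-o)).round(1))
print(plan([495.3,-357,61],183))
E
```

```text
post [ 495.5 -356.8   98. ] [  0.1 -44.7]
needle [ 467.6 -357.6   25. ] [-27.8 -44.1]
mark [ 469.9 -430.6   24. ] [ -29.2 -117.1]
pegtop [ 461.3 -211.2  101. ] [-26.6 102.5]
pivot [ 499.5 -252.6   72. ] [ 9.5 59.2]
(array([  0.2,  -0.3, 149.9]), array([ 0. , -0. , -0.1]))
```

Emit:
{"method": "jog_arm", "body": {"increments": [[[-1,0,0,50,0,0,0],[-1,0,0,95,0,0,0],[-1,0,0,130,0,0,0],[-1,0,0,149,0,0,0],[-1,0,0,149,0,0,0],[-1,0,0,149,0,0,0]]]}}

```text
time_s: 9.55
ee_pos: [497.0, -357.0, 63.9]
orientation: [0.001, -0.026, 1.0, -0.001]
wrist_force: [-0.0, 0.0, 0.5]
width: 1.002
```

```bash
python3 - <<'E'
from h import *
from station import manip
s=snap('wrist','w9');o=manip.get_obs();print(o['ee_pos'],o['orientation'],o['wrist_force'])
im=cv2.imread('pics/w9.png');cv2.imwrite('pics/w9b.png',cv2.resize(im,(800,600),interpolation=cv2.INTER_CUBIC))
E
```

```text
[ 496.9740374  -357.0409383    64.09377445] [ 1.51035899e-03 -2.60728129e-02  9.99658605e-01 -7.74534313e-04] [0.40269803 0.47215721 0.51118734]
```

View pics/w9b.png

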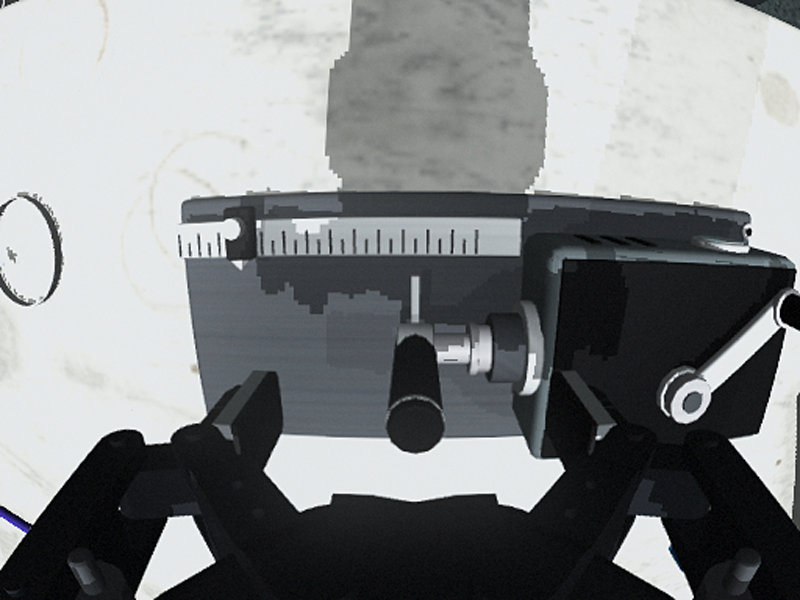

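The post is centred between the jaws at (415,420). I'll close on it.

Emit:
{"method": "jog_arm", "body": {"increments": [[[1,0,0,0,0,0,0],[1,0,0,0,0,0,0],[1,0,0,0,0,0,0],[1,0,0,0,0,0,0],[1,0,0,0,0,0,0],[1,0,0,0,0,0,0]]]}}

```text
time_s: 10.35
ee_pos: [495.7, -356.7, 62.6]
orientation: [0.0, -0.026, 1.0, -0.0]
wrist_force: [0.0, 0.1, 3.0]
width: 0.171
```

```bash
python3 - <<'E'
from h import *
from station import manip
s=snap('wrist','w10');o=manip.get_obs();print(o['ee_pos'],o['orientation'],o['wrist_force'],o['width'])
im=cv2.imread('pics/w10.png');cv2.imwrite('pics/w10b.png',cv2.resize(im,(800,600),interpolation=cv2.INTER_CUBIC))
f=np.load('fr.npz');Rm=f['Rm']
for d in(73,): print(rot(o['orientation']).T@np.r_[Rm@[0,-d],0])
E
```

```text
[ 495.62342166 -356.7116034    62.5384259 ] [-2.63448226e-05 -2.61474293e-02  9.99658096e-01 -5.52487604e-05] [-1.01224699  0.10790103  2.679042  ] 0.16776309585415788
[ 9.88041408e-02 -7.29999327e+01  7.96847147e-03]
```

View pics/w10b.png

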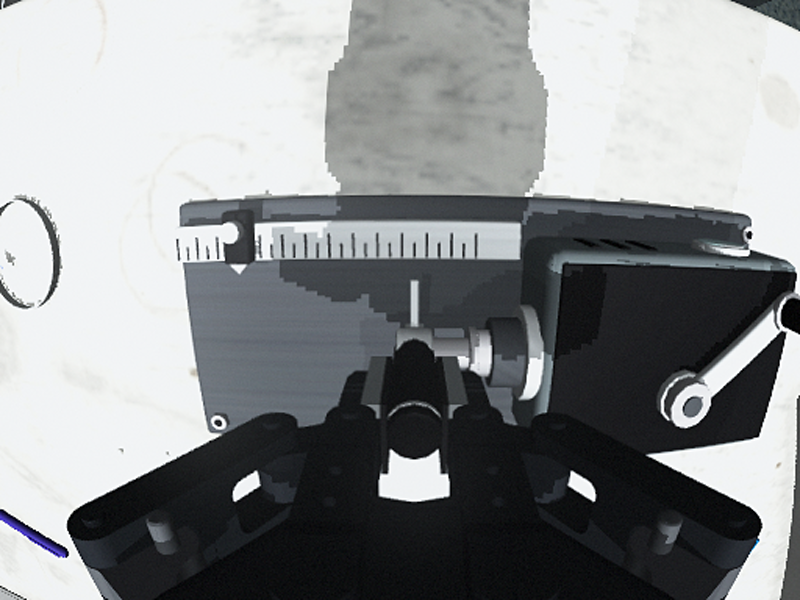

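The post is gripped (opening 0.17, about 14 mm). I'll pull 66 mm along tool −y, then look.

Emit:
{"method": "jog_arm", "body": {"increments": [[[1,0,-9,0,0,0,0],[1,0,-19,0,0,0,0],[1,0,-29,0,0,0,0],[1,0,-39,0,0,0,0],[1,0,-49,0,0,0,0],[1,0,-58,0,0,0,0],[1,0,-66,0,0,0,0],[1,0,-66,0,0,0,0]]]}}

```text
time_s: 11.4
ee_pos: [498.9, -422.3, 62.5]
orientation: [-0.0, -0.026, 1.0, 0.001]
wrist_force: [-2.0, 5.9, 6.3]
width: 0.167
```

Emit:
{"method": "jog_arm", "body": {"increments": [[[1,0,0,0,0,0,0],[1,0,0,0,0,0,0]]]}}

```text
time_s: 11.65
ee_pos: [498.9, -421.5, 62.5]
orientation: [-0.0, -0.026, 1.0, 0.001]
wrist_force: [-3.1, 5.1, 6.0]
width: 0.174
```

```bash
cat > m.py <<'E'
from h import *
import sys
from station import manip
n=sys.argv[1];s=snap('wrist',n);o=manip.get_obs();print(o['time_s'],o['ee_pos'],o['orientation'],o['wrist_force'],o['width'])
im=cv2.imread(f'pics/{n}.png')[120:220,180:340];cv2.imwrite(f'pics/{n}z.png',cv2.resize(im,None,fx=5,fy=5,interpolation=cv2.INTER_CUBIC))
E
python3 m.py w11
```

```text
11.7 [ 498.84959251 -421.47793759   62.52680925] [-4.86782280e-04 -2.62437701e-02  9.99654538e-01  1.35352650e-03] [-2.13300906  4.97724663  5.72683126] 0.17035161340256164
```

View pics/w11z.png

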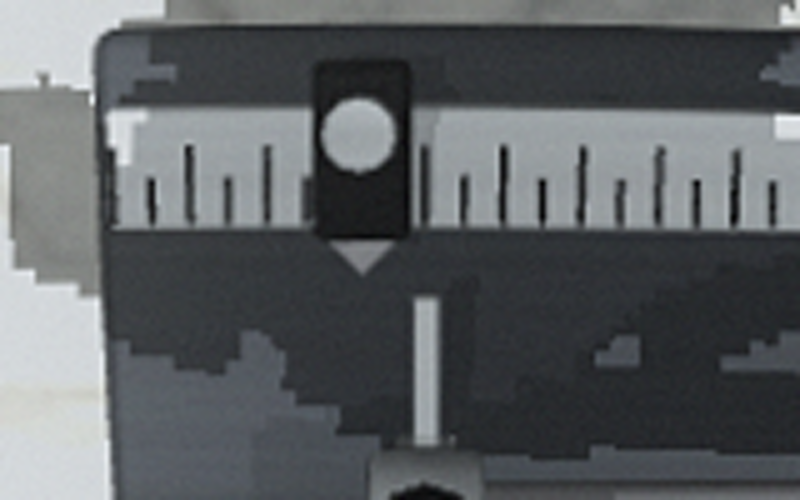

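The needle tip is at (427,299) and the mark tip at (364,274) in the zoom.

```bash
cat > d.py <<'E'
from h import *
import sys
n=sys.argv[1];a=list(map(float,sys.argv[2:]))
s=load(n);f=np.load('fr.npz');Rm,o=f['Rm'],f['o']
Z=lambda x,y:((x+.5)/5-.5+180,(y+.5)/5-.5+120)
N=onz(s,*Z(*a[:2]),25,True);M=onz(s,*Z(*a[2:4]),24,True)
print('needle',(Rm.T@(N[:2]-o)).round(2),'mark',(Rm.T@(M[:2]-o)).round(2),'d',(Rm.T@(M-N)[:2]).round(2))
# actual direction of the rule's edge at z18
for c in ((150,230),(750,230)): p=onz(s,*Z(*c),18,True);print((Rm.T@(p[:2]-o)).round(2))
E
python3 d.py w11 427 298 364 274
```

```text
needle [ -26.62 -108.86] mark [ -29.46 -116.72] d [-2.84 -7.86]
[ -34.14 -144.68]
[-34.38 -66.86]
```

Emit:
{"method": "jog_arm", "body": {"increments": [[[1,0,-4,0,0,0,0],[1,0,-8,0,0,0,0],[1,0,-8,0,0,0,0],[1,0,-8,0,0,0,0],[1,0,-8,0,0,0,0]]]}}

```text
time_s: 12.32
ee_pos: [499.3, -429.2, 62.5]
orientation: [-0.001, -0.026, 1.0, 0.002]
wrist_force: [-3.0, 6.0, 6.2]
width: 0.174
```

```bash
python3 m.py w12
```

```text
12.375 [ 499.24252284 -429.24170194   62.54055065] [-5.51142981e-04 -2.62978372e-02  9.99652817e-01  1.53795220e-03] [-2.24710252  5.90443623  6.69340273] 0.16989027454075342
```

View pics/w12z.png

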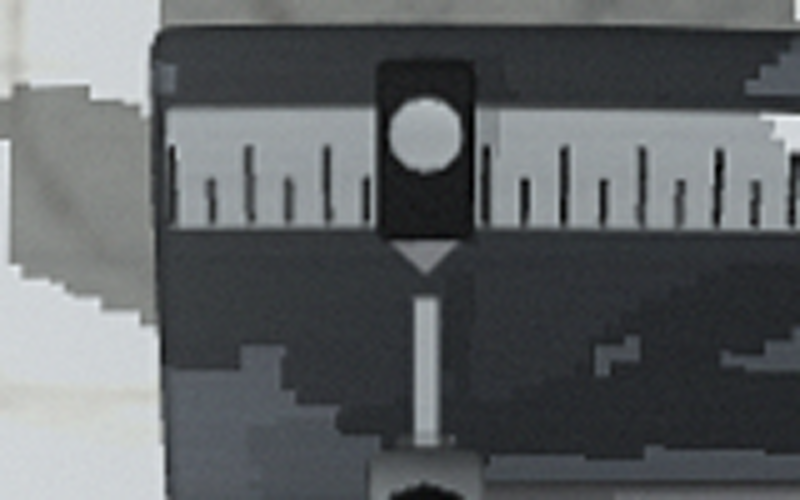

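```bash
python3 d.py w12 427 298 427 273; python3 - <<'E'
from h import *
g=cv2.imread('pics/w12.png',0)
for r in (173,174,180,190,200): print(r,g[r,258:272])
E
```

```text
needle [ -26.64 -116.61] mark [ -29.61 -116.62] d [-2.97 -0.  ]
[ -34.16 -152.43]
[-34.4 -74.6]
173 [ 49  52  48  47  50  85 119 127  94  58  49  49  51  45]
174 [53 51 53 51 47 53 83 88 57 49 46 47 47 45]
180 [ 52  47  48  48  68 148 155 154 156 105  55  37  41  44]
190 [ 51  50  43  46  66 156 164 160 165 115  49  39  41  40]
200 [ 50  39  43  38  65 158 164 161 164 111  47  38  42  40]
```

Emit:
{"method": "jog_arm", "body": {"increments": [[[1,0,0,0,0,0,0],[1,0,0,0,0,0,0],[1,0,0,0,0,0,0],[1,0,0,0,0,0,0],[1,0,0,0,0,0,0],[1,0,0,0,0,0,0]]]}}

```text
time_s: 13.12
ee_pos: [499.2, -429.2, 62.5]
orientation: [-0.001, -0.026, 1.0, 0.002]
wrist_force: [-3.9, 5.1, 6.7]
width: 0.169
```

```bash
python3 m.py w13; python3 - <<'E'
from h import *
s=snap('top','t9');snap('scene','s9')
im=cv2.imread('pics/w13.png');cv2.imwrite('pics/w13b.png',cv2.resize(im,(800,600),interpolation=cv2.INTER_CUBIC))
E
```

```text
13.175 [ 499.23416925 -429.2373161    62.548651  ] [-5.74252533e-04 -2.63308914e-02  9.99651975e-01  1.51124981e-03] [-4.00221381  4.28804257  6.6453163 ] 0.16791733932275485
```

View pics/w13b.png

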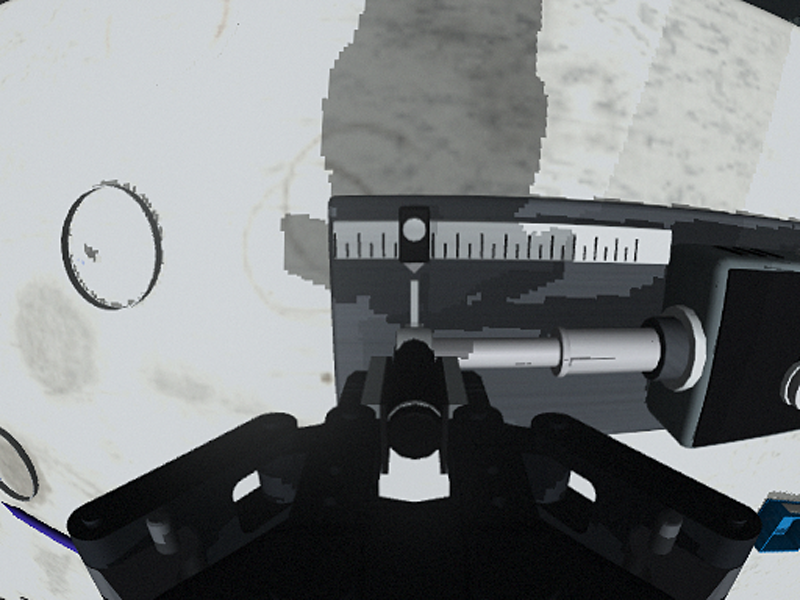

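View pics/s9.png

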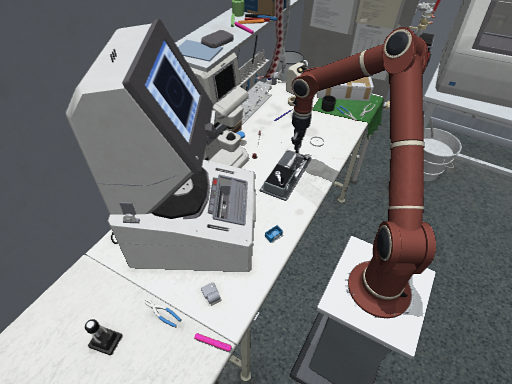

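The needle (414,281–325) and the mark tip (414,271) line up. The readings are steady over 0.8 s and the mark hasn't moved, so I'm handing in.

```bash
python3 -c "
from station import manip
print(manip.close_job())"
```

```text
the job is handed in; nothing more can be done
None
```

The job is done and handed in at about 13.3 s, with the arm still gripping the post and the needle level with the length mark.

**Lever:** I pushed the peg with the shut fingers until it met the stop. The images gave about 70° of swing against the stop's 68.8°, and the wrist force rose from about 2 N to 14 N with no further motion. I then lifted clear, and the lever sprang back to within about 2° of its rest angle as measured from the pictures.

**Rod:** I gripped the post from above with the jaws along the rod and pulled it out about 73 mm.
- **Needle against mark:** the last measured offset along the rule was 0.0 mm. I read the pixels by hand, so allow about ±0.3 mm.
- **At rest:** the arm pose stayed within 0.01 mm over the last 0.8 s. The wrist force was about 9 N, including the spring and a vertical part of about 6.7 N, well under the limit.

**Length mark and surroundings:** the mark measured −116.6 mm at the end against −117.1 to −117.4 mm before, which is within measuring error. The bystanders visible in the last wrist and scene pictures look undisturbed. I took a last top picture but did not view it, and I did not measure the bystanders one by one.

**One disagreement:** fitting the gauge's position left 2–5 mm errors at the housing's top corners, so I relied on the directly measured post, needle and mark points instead.

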